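Run the tall sample tube through the bench sampler and return it

TASK

Take the one tall capped tube out of the white rack, lower it gently into the empty well of the bench sampler until it stands on the bottom, and let go. Pull the sampler's sprung lever all the way towards the robot to its stop, pause a moment, and ease it slowly back to rest without letting it snap. Then return the tall tube, upright and fully down, to any free hole of the rack; never drop it, and leave the short tubes standing where they are.

Things in the scene. Friction and masses are not known exactly. Their poses are not given: they have to be found in the camera images.
- tall_tube: The tall sample tube: clear tube 16 mm in diameter with a ribbed grey cap 18 mm in diameter and 26 mm high on top; 125 mm long in all, about 30 g. It stands upright in one of the rack's holes (which one varies), its top 40 mm higher than the short tubes. Origin: centre of its underside; z runs up along the tube.
- short_tube_a: A short tube: same diameters and cap (26 mm high) as the tall one but 85 mm long in all. Stands in the rack and is to be left there. Origin: centre of its underside.
- short_tube_b: Another short tube, the same as short_tube_a.
- short_tube_c: Another short tube, the same as short_tube_a.
- rack: White block 110 mm (its x) by 160 mm (its y) by 60 mm high, fixed to the table, with 2 x 3 upright holes 19 mm in diameter and 45 mm deep (floors 15 mm above the table), 50 mm apart, at x = -25 and 25 mm, y = -50, 0 and 50 mm. Origin: centre of its underside. Four holes hold tubes at the start, two are empty.
- sampler: Off-white block 220 x 220 x 80 mm fixed to the table. On its top: the well on the left (+y) half, the lever on the right half, a glass syringe behind the well (at x 85, y 45 mm; its plunger rises with the lever, 162 to 202 mm above the table) and a loose vial 36 mm high near the front edge. Origin: centre of its underside; x points away from the robot (yaw varies), y left, z up.
- well_mouth (a point): Centre of the well's mouth, on the sampler's top face at x = -30, y = 60 mm in its frame, 80 mm above the table. The well is a round upright hole 19.5 mm in diameter, with a 3 mm chamfer and a thin black collar round it, 45 mm deep.
- well_floor (a point): Centre of the well's floor, 45 mm straight below the mouth: where the underside of the seated tube rests, 35 mm above the table.
- lever_hinge (a point): Point on the lever's hinge axis, in the lever's plane, 95 mm above the table, at x = 0, y = -65 mm in the sampler's frame. The axis is level, along the sampler's y. Its axes are those of the sampler.
- lever_knob (a point): Centre of the lever's black grip, a short barrel 26 mm in diameter and 30 mm long lying along the sampler's y (flat ends left and right), at the end of a 10 mm rod, 100 mm from the hinge. At rest the rod leans 0.45 rad from upright away from the robot (to the sampler's +x); at the end of the stroke it leans 0.45 rad towards the robot.
- sampling_lever (a joint): Lever angle: 0 at rest, 0.9 rad at the stop, growing as the grip is pulled towards the robot (sampler's -x). A return spring: the grip needs about 2 N at the start and 7 N at the stop, a little more if pulled fast; let go, it snaps back.
Not all that is in view belongs to the job. What is shaped like the tall_tube but yellow is not meant.

How it is judged:
On the way, in this order (a step that is already met when the one before it is completed fails the run):
1. the tall tube stands on the floor of the sampler's well and is let go (horizontal distance between tall_tube and well_floor below 0.005 m and z of tall_tube in the frame of well_floor below 0.004 m and angle between tall_tube's own z axis and vertical below 0.12 rad and contact force between the fingers and tall_tube below 0.05 N), for 0.2 s.
2. with the tube in the well, the lever is pulled to its stop (0.84 rad or more) and kept there for 0.2 s (value of joint sampling_lever above 0.84 rad and horizontal distance between tall_tube and well_floor below 0.005 m and z of tall_tube in the frame of well_floor below 0.004 m), for 0.2 s.
3. the lever is back at rest, the tube still in the well (value of joint sampling_lever below 0.05 rad and horizontal distance between tall_tube and well_floor below 0.005 m and z of tall_tube in the frame of well_floor below 0.004 m), for 0.2 s.
At the end, for the whole second after the job is handed in: The tall tube stands released and at rest, fully down in one of the rack's holes: its underside less than 20 mm above the rack's underside (hole floors are at 15 mm), tilted less than 0.12 rad; the lever is within 0.05 rad of its rest; the short tubes are within 15 mm of where they stood (x of tall_tube in the frame of rack between -0.035 and 0.035 m and y of tall_tube in the frame of rack between -0.06 and 0.06 m and z of tall_tube in the frame of rack below 0.02 m and angle between tall_tube's own z axis and vertical below 0.12 rad and linear speed of tall_tube below 0.02 m/s and contact force between the fingers and tall_tube below 0.05 N and value of joint sampling_lever below 0.05 rad); the robot touches nothing.
It fails at once if the lever runs back faster than 2 rad/s (it was let snap) (velocity of joint sampling_lever below -2 rad/s).
It fails at once if the tall tube is dropped (moves faster than 0.6 m/s with no finger on it) (linear speed of tall_tube above 0.6 m/s and contact force between the fingers and tall_tube below 0.05 N).
It fails at once if a short tube is moved by more than 15 mm (distance of any of short_tube_a, short_tube_b, short_tube_c from where it was at the start of the episode above 0.015 m).
It also fails if it takes over 72 s, if anything falls off the work surface, if the arm or the gripper's body presses on something with over 40 N, if the wrist force passes 120 N, or if a joint passes its speed limit or range.

ROBOT

A 6-joint arm with a two-finger parallel gripper is mounted at the origin on the work surface. World frame = base frame: x ahead of the robot, y to its left, z up, the work surface at z = 0. Lengths are in m, angles in rad, forces in N, time in s.
With the tool pointing down it reaches from about 0.3 to 0.875 m from the base axis. Payload 4.2 kg.
Tool frame: the origin (TCP) lies midway between the tips of the shut fingers; the grasp point (between the pads) lies 19 mm behind it; z points along the fingers, y is the line along which they close (so a half turn about z gives the same grasp; the last joint's range is limited). The gripper opens to 85 mm and grips with 20 to 120 N. Pads are 22 mm wide; open, the fingers measure 114 mm over their backs; the gripper's body (76 mm by 85 mm) begins 54 mm behind the grasp point. The pads swing forward as they close: fully open they stand 13 mm farther back than shut.
Start: joints at [1.19, 0.32, 1.565, -0, 1.257, -0.02], TCP at [0.203, 0.538, 0.231] pointing down, gripper open.
Joint ranges: [-3.11, 3.11], [-0.84, 2.01], [0.21, 2.61], [-1.34, 4.49], [0.05, 2.63], [-2.56, 2.56]. Speed limits (rad/s): [2.57, 2.57, 3.14, 3.14, 3.14, 3.14].

INTERFACE

Orientations are given as a unit quaternion [x, y, z, w].
In Python, from bench import readout, imaging, bot gives the robot as it stands.
- The arm moves only by the tool send_rows, never from a script. Its argument "moves" is a list of rows, each an object with "fingers": the finger opening in m, from 0 to 0.0854; "dp": the shift along the tool's x, y, z in m, a list of three; "yaw": the turn about the tool's z in degrees. A call has 1 to 10 rows; each row is the pose to reach, as a shift and turn from the pose commanded when the call began, along the tool's axes at that moment; what a row does not reach only later rows make up. A row lasts 1/12 s, in which the tool goes at most 41.7 mm and 7.16 degrees, less where a joint would pass 70% of its speed; a pose out of reach is approached as far as the arm can. A call with a gripper value outside its range is refused whole. The fingers move at their own pace and stop on an object; "squeeze" is the grip in N (left out, the last holds). Time passes only in rows, so rows that repeat a pose let the fingers close. It gives the time, the measured TCP pose, the force, the opening and the grip force at its end, in the units of the state.
- readout.read_state(): the state, without advancing time (a new reading comes with each control period).
- imaging.camera(name): name is "scene" or "top" or "wrist"; returns (picture, depth): 480x640x3 uint8, red, green, blue; 480x640 float32, m along the optical axis (not along the pixel's ray), 0 where there is no reading.
- imaging.camera_info(name): a dict with "mtx" (3x3 intrinsics, pixels), "dist" ([k1, k2, p1, p2, k3] as OpenCV has them; the pictures are not rectified), "rvec" (rotation vector, rad) and "tvec" (3), from world to camera coordinates, as OpenCV has them. Camera axes: x right, y down, z forward; pixel columns grow to the right and rows downward; lengths in m; the calibration is good to about 2 mm. A picture is of the moment at which its call begins: read the wrist's pose just before it. camera_info takes no time and is no camera call; for the wrist camera it gives the pose at the moment of the call.
- bot.close_job(): hands the job in; it is judged then, once.
The state is a dict: "t": time; "joints": joint angles; "joint_velocities": joint speeds; "tau": joint torques, N m; "tcp_pos": TCP position; "ee_rot": TCP orientation; "wrist_force": force on the tool from outside, world axes, zero at the start; "ft_torque": the same for the moment, N m; "finger_gap": finger opening in m; "gripper_force": force on a finger pad.
Only numpy, scipy, OpenCV 4.12 (cv2) and the standard library are available. Lean on these libraries where they do the work, as an engineer would, in place of code of your own. Each camera call takes 0.05 s, during which the arm holds its last target. There are 200 camera calls.

## Working session

There is one attempt and no reset: what is moved stays moved. The work goes in short steps, Python scripts to look and compute and a tool call to move; the robot and the scene stay as the last step left them, time stands still between calls to the robot, and variables do not carry over. Pictures are saved under pics/ and viewed, at most 10 in all, crops included, and the job is handed in when it is done.

Besides the shell and the picture viewer there is one more tool, called as name(argument=value, ...) on one line, values as JSON. send_rows: Moves the arm, as the interface text tells. Its arguments: {"type":"object","properties":{"moves":{"type":"array"},"squeeze":{"type":"number"}},"required":["moves"]}

```bash
ls; mkdir -p pics; cat > h.py <<'E'
import numpy as np, cv2
from bench import readout, imaging, bot
def snap(n):
    i=imaging.camera_info(n); p,d=imaging.camera(n); return p,d,i
def save(f,p): cv2.imwrite(f,cv2.cvtColor(p,cv2.COLOR_RGB2BGR))
def rays(uv,i):
    R=cv2.Rodrigues(np.array(i['rvec'],float))[0]; t=np.array(i['tvec'],float).ravel()
    n=cv2.undistortPoints(np.array(uv,float).reshape(-1,1,2),np.array(i['mtx'],float),np.array(i['dist'],float)).reshape(-1,2)
    return -R.T@t, np.c_[n,np.ones(len(n))]@R
def onplane(uv,i,z):
    c,d=rays(uv,i); return c+d*((z-c[2])/d[:,2])[:,None]
def cloud(d,i):
    v,u=np.nonzero(d>0); c,r=rays(np.c_[u,v],i); P=np.full(d.shape+(3,),np.nan); P[v,u]=c+r*d[v,u][:,None]; return P
def proj(P,i): return cv2.projectPoints(np.array(P,float).reshape(-1,3),np.array(i['rvec'],float),np.array(i['tvec'],float),np.array(i['mtx'],float),np.array(i['dist'],float))[0].reshape(-1,2)
E
python3 - <<'E'
from h import *
s=readout.read_state(); print({k:np.round(v,3).tolist() for k,v in s.items()})
for n in('top','scene'):
    p,d,i=snap(n); save(f'pics/{n}.png',p); np.savez(f'{n}.npz',p=p,d=d); print(n,np.round(rays([[320,240]],i),3).tolist() if 0 else [x.round(3).tolist() for x in rays([[320,240]],i)])
E
```

```text
pics
{'t': 0.0, 'joints': [1.19, 0.32, 1.566, 0.0, 1.257, -0.02], 'joint_velocities': [-0.0, -0.002, 0.0, -0.001, 0.0, -0.001], 'tau': [0.001, -41.554, -23.415, 0.0, 0.009, -0.0], 'tcp_pos': [0.203, 0.538, 0.23], 'ee_rot': [0.179, 0.984, -0.001, -0.0], 'wrist_force': [0.34, 0.757, 0.274], 'ft_torque': [0.011, 0.035, 0.041], 'gripper_force': 0.0, 'finger_gap': 0.085}
top [[0.402, 0.052, 0.844], [[0.195, -0.048, -0.98]]]
scene [[0.993, 0.036, 0.672], [[-0.653, 0.018, -0.758]]]
```

View pics/top.png

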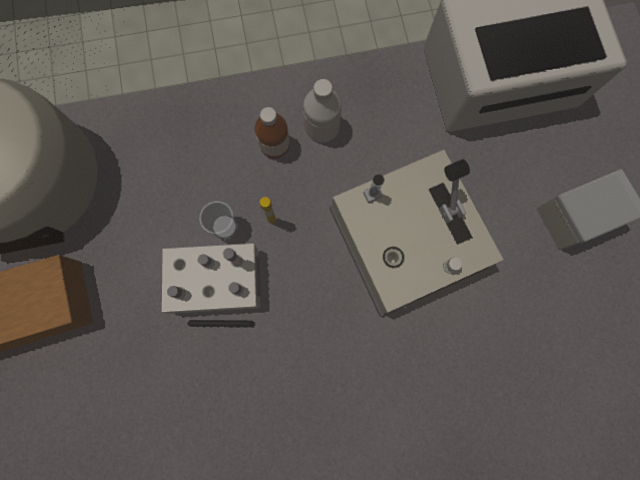

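View pics/scene.png

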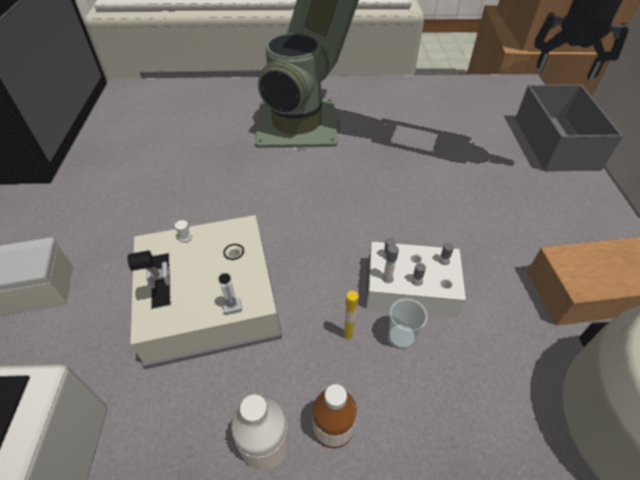

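The top view shows the rack around (209,278): empty holes near (180,265) and (208,291), and the tall tube probably at (230,254). The sampler is at (415,230), with its well at (394,257) and its knob at (457,169). A yellow decoy stands at (266,203), a glass beaker next to the rack at (217,217), and a black pen in front.

```bash
cat > m.py <<'E'
from h import *
z=np.load('top.npz'); p,d=z['p'],z['d']; i=imaging.camera_info('top'); P=cloud(d,i)
hsv=cv2.cvtColor(p,cv2.COLOR_RGB2HSV)
def quad(x0,y0,x1,y1,zt,tol=.008):
    m=np.zeros(d.shape,np.uint8); s=np.abs(P[...,2]-zt)<tol; m[y0:y1,x0:x1]=s[y0:y1,x0:x1]*255
    m=cv2.morphologyEx(m,cv2.MORPH_OPEN,np.ones((3,3)))
    c=max(cv2.findContours(m,cv2.RETR_EXTERNAL,cv2.CHAIN_APPROX_NONE)[0],key=cv2.contourArea).reshape(-1,2)
    w=onplane(c,i,zt)[:,:2]; r=cv2.minAreaRect((w*1000).astype(np.float32)); return r
print('rack',quad(150,230,270,325,.06)); print('sampler',quad(320,140,510,320,.08))
# tube caps: highest points in windows
for u,v in [(180,265),(205,260),(230,254),(174,292),(208,291),(235,289)]:
    w=P[v-9:v+10,u-9:u+10].reshape(-1,3); zt=np.nanmax(w[:,2]); q=w[w[:,2]>zt-.008]
    print((u,v),zt.round(4),q.mean(0).round(4),len(q))
# well collar
g=p.max(2); m=np.zeros(d.shape,np.uint8); m[240:275,378:410]=(g[240:275,378:410]<70)*255
c=max(cv2.findContours(m,cv2.RETR_EXTERNAL,cv2.CHAIN_APPROX_NONE)[0],key=cv2.contourArea)
e=cv2.fitEllipse(c);print('collar',e,onplane([e[0]],i,.08))
w=P[155:185,443:472].reshape(-1,3); q=w[w[:,2]>.15]; print('knob',q.mean(0),q[:,2].max(),len(q), 'exp z',.095+.1*np.cos(.45))
for u,v,n in[(217,217,'beaker'),(266,203,'yellow'),(455,265,'vial'),(378,180,'syr'),(221,324,'pen')]:
    w=P[v-12:v+12,u-12:u+12].reshape(-1,3); zt=np.nanmax(w[:,2]); q=w[w[:,2]>zt-.01]; print(n,zt,q.mean(0).round(3))
big=cv2.resize(p[230:330,150:270],None,fx=6,fy=6,interpolation=cv2.INTER_CUBIC); save('pics/rack.png',big)
E
python3 m.py
```

```text
rack ((531.872314453125, 217.49859619140625), (162.4142303466797, 110.61344146728516), 81.87918853759766)
sampler ((542.351806640625, -153.50094604492188), (221.2396240234375, 221.93609619140625), 12.530332565307617)
(180, 265) 0.065 [0.5624 0.2628 0.0615] 277
(205, 260) 0.106 [0.5563 0.2146 0.1014] 90
(230, 254) 0.1447 [0.5495 0.165  0.1411] 102
(174, 292) 0.1053 [0.5141 0.2704 0.1013] 101
(208, 291) 0.065 [0.5083 0.2221 0.0614] 273
(235, 289) 0.1047 [0.5001 0.172  0.1014] 98
collar ((393.0016174316406, 256.7609558105469), (19.498796463012695, 20.282238006591797), 126.643310546875) [[ 0.50009552 -0.1018181   0.08      ]]
knob [ 0.59571443 -0.2051086   0.19215098] 0.20129638870637245 431 exp z 0.1850447102352677
beaker 0.0787516911132935 [0.644 0.183 0.074]
yellow 0.12942121942486506 [0.625 0.093 0.126]
vial 0.11973805250463698 [ 0.464 -0.19   0.116]
syr 0.16619874066451856 [ 0.614 -0.092  0.163]
pen 0.017451746888057285 [0.453 0.219 0.012]
```

View pics/rack.png

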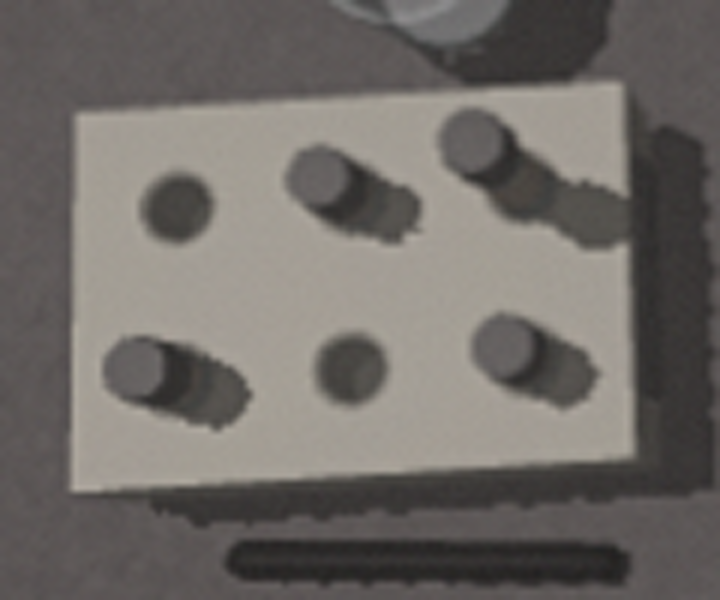

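```bash
cat >> h.py <<'E'
from scipy.spatial.transform import Rotation as Ro
def to(*T):
    s=readout.read_state(); R=Ro.from_quat(s['ee_rot']).as_matrix()
    print('t',round(s['t'],2),'tcp',np.round(s['tcp_pos'],4),'yaw_y',np.degrees(np.arctan2(R[1,1],R[0,1])).round(2),'tilt',np.degrees(np.arccos(-R[2,2])).round(2),'F',np.round(s['wrist_force'],2),'gap',np.round(s['finger_gap'],4),'gf',np.round(s['gripper_force'],2))
    for t in T: print(t,'->',(R.T@(np.array(t)-s['tcp_pos'])).round(4))
E
python3 -c "
from h import *
to([.5495,.165,.23])"
```

```text
t 0.1 tcp [0.2028 0.5376 0.2306] yaw_y 69.33 tilt 0.09 F [0.12 0.03 0.64] gap 0.0858 gf 0.0
[0.5495, 0.165, 0.23] -> [-0.4559 -0.2262  0.0009]
```

send_rows(moves=[{"fingers":0.06,"dp":[-0.03,-0.015,0],"yaw":0},{"fingers":0.06,"dp":[-0.065,-0.032,0],"yaw":0},{"fingers":0.06,"dp":[-0.1,-0.05,0],"yaw":0},{"fingers":0.06,"dp":[-0.135,-0.067,0],"yaw":0},{"fingers":0.06,"dp":[-0.17,-0.0845,0],"yaw":0},{"fingers":0.06,"dp":[-0.205,-0.102,0],"yaw":0},{"fingers":0.06,"dp":[-0.24,-0.119,0],"yaw":0},{"fingers":0.06,"dp":[-0.275,-0.1365,0],"yaw":0},{"fingers":0.06,"dp":[-0.31,-0.154,0],"yaw":0},{"fingers":0.06,"dp":[-0.345,-0.171,0],"yaw":0}])

```text
t: 0.93
tcp_pos: [0.4662, 0.2544, 0.231]
ee_rot: [0.179, 0.984, -0.0, -0.0]
wrist_force: [0.5, 0.7, -0.4]
finger_gap: 0.0599
gripper_force: 0.0
```

send_rows(moves=[{"fingers":0.06,"dp":[-0.035,-0.017,0],"yaw":0},{"fingers":0.06,"dp":[-0.07,-0.035,0],"yaw":0},{"fingers":0.06,"dp":[-0.095,-0.048,0],"yaw":0},{"fingers":0.06,"dp":[-0.111,-0.055,0],"yaw":0},{"fingers":0.06,"dp":[-0.111,-0.055,0],"yaw":0},{"fingers":0.06,"dp":[-0.111,-0.055,0],"yaw":0}])

```text
t: 1.43
tcp_pos: [0.5499, 0.1649, 0.2306]
ee_rot: [0.18, 0.984, -0.0, -0.001]
wrist_force: [0.1, 0.6, -0.4]
finger_gap: 0.0599
gripper_force: 0.0
```

```bash
python3 - <<'E'
from h import *
to([.5495,.165,.108])
p,d,i=snap('wrist'); print(proj([[.5495,.165,.14],[.5495,.165,.06],[.5563,.2146,.1]],i).round(1))
save('pics/w1.png',p); np.savez('w1.npz',p=p,d=d)
E
```

```text
t 1.43 tcp [0.5499 0.1649 0.2306] yaw_y 69.22 tilt 0.09 F [ 0.14  0.57 -0.44] gap 0.0599 gf 0.0
[0.5495, 0.165, 0.108] -> [ 0.0002 -0.      0.1226]
[[321.8 239.3]
 [321.8 213.6]
 [386.9 210.2]]
```

View pics/w1.png

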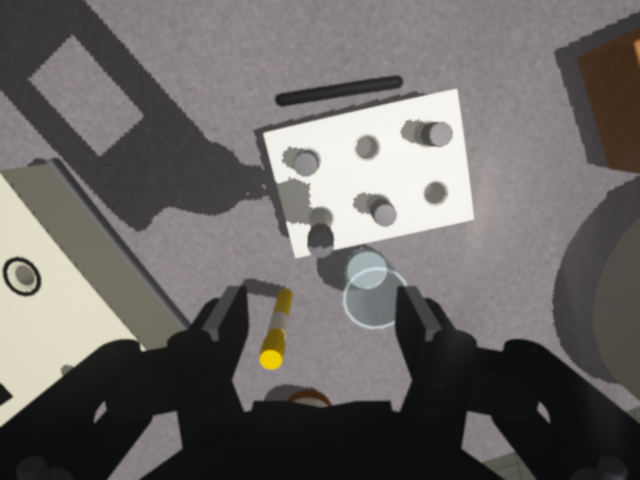

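The wrist view shows the tall cap at (320,239). My estimate projects to (322,239), so it agrees to within about 1 mm. I'll descend and grip the cap.

send_rows(moves=[{"fingers":0.06,"dp":[0,0,0.025],"yaw":0},{"fingers":0.06,"dp":[0,0,0.055],"yaw":0},{"fingers":0.06,"dp":[0,0,0.085],"yaw":0},{"fingers":0.05,"dp":[0,0,0.105],"yaw":0},{"fingers":0.04,"dp":[0,0,0.117],"yaw":0},{"fingers":0.035,"dp":[0,0,0.123],"yaw":0},{"fingers":0.03,"dp":[0,0,0.123],"yaw":0},{"fingers":0.025,"dp":[0,0,0.123],"yaw":0},{"fingers":0.02,"dp":[0,0,0.123],"yaw":0},{"fingers":0.015,"dp":[0,0,0.123],"yaw":0}], squeeze=25)

```text
t: 2.32
tcp_pos: [0.5504, 0.1659, 0.1097]
ee_rot: [0.179, 0.984, 0.001, 0.001]
wrist_force: [-0.1, -0.3, 1.6]
finger_gap: 0.0175
gripper_force: 24.7
```

send_rows(moves=[{"fingers":0.01,"dp":[0,0,0],"yaw":0},{"fingers":0.01,"dp":[0,0,0],"yaw":0},{"fingers":0.01,"dp":[0,0,0],"yaw":0},{"fingers":0.01,"dp":[0,0,0],"yaw":0}])

```text
t: 2.65
tcp_pos: [0.5507, 0.1657, 0.1096]
ee_rot: [0.18, 0.984, 0.001, 0.001]
wrist_force: [-0.6, -0.3, 7.1]
finger_gap: 0.0169
gripper_force: 25.1
```

```bash
python3 -c "
from h import *
to()"
```

```text
t 2.65 tcp [0.5507 0.1657 0.1096] yaw_y 69.32 tilt 0.15 F [-0.56 -0.34  7.11] gap 0.0169 gf 25.07
```

send_rows(moves=[{"fingers":0.01,"dp":[0,0,-0.008],"yaw":0},{"fingers":0.01,"dp":[0,0,-0.02],"yaw":0},{"fingers":0.01,"dp":[0,0,-0.038],"yaw":0},{"fingers":0.01,"dp":[0,0,-0.056],"yaw":0},{"fingers":0.01,"dp":[0,0,-0.074],"yaw":0},{"fingers":0.01,"dp":[0,0,-0.092],"yaw":0},{"fingers":0.01,"dp":[0,0,-0.11],"yaw":0},{"fingers":0.01,"dp":[0,0,-0.125],"yaw":0},{"fingers":0.01,"dp":[0,0,-0.135],"yaw":0},{"fingers":0.01,"dp":[0,0,-0.14],"yaw":0}])

```text
t: 3.48
tcp_pos: [0.5503, 0.1656, 0.25]
ee_rot: [0.179, 0.984, 0.001, 0.001]
wrist_force: [-0.1, -0.4, -0.6]
finger_gap: 0.0171
gripper_force: 24.6
```

```bash
python3 -c "
from h import *
to([.5,-.1016,.25])"
```

```text
t 3.48 tcp [0.5503 0.1656 0.25  ] yaw_y 69.32 tilt 0.14 F [-0.1  -0.36 -0.57] gap 0.0171 gf 24.55
[0.5, -0.1016, 0.25] -> [-0.0473 -0.2678 -0.0003]
```

send_rows(moves=[{"fingers":0.01,"dp":[-0.002,-0.012,0],"yaw":0},{"fingers":0.01,"dp":[-0.007,-0.04,0],"yaw":0},{"fingers":0.01,"dp":[-0.013,-0.074,0],"yaw":0},{"fingers":0.01,"dp":[-0.019,-0.108,0],"yaw":0},{"fingers":0.01,"dp":[-0.025,-0.142,0],"yaw":0},{"fingers":0.01,"dp":[-0.031,-0.176,0],"yaw":0},{"fingers":0.01,"dp":[-0.037,-0.21,0],"yaw":0},{"fingers":0.01,"dp":[-0.0425,-0.24,0],"yaw":0},{"fingers":0.01,"dp":[-0.046,-0.26,0],"yaw":0},{"fingers":0.01,"dp":[-0.0473,-0.2678,0],"yaw":0}])

```text
t: 4.32
tcp_pos: [0.4977, -0.1047, 0.2471]
ee_rot: [0.181, 0.983, -0.001, -0.001]
wrist_force: [0.5, 0.3, -0.4]
finger_gap: 0.0169
gripper_force: 24.6
```

send_rows(moves=[{"fingers":0.01,"dp":[0,0,0.01],"yaw":0},{"fingers":0.01,"dp":[0,0,0.02],"yaw":0},{"fingers":0.01,"dp":[0,0,0.03],"yaw":0},{"fingers":0.01,"dp":[0,0,0.04],"yaw":0},{"fingers":0.01,"dp":[0,0,0.05],"yaw":0},{"fingers":0.01,"dp":[0,0,0.057],"yaw":0},{"fingers":0.01,"dp":[0,0,0.06],"yaw":0},{"fingers":0.01,"dp":[0,0,0.06],"yaw":0}])

```text
t: 4.98
tcp_pos: [0.4992, -0.1012, 0.1873]
ee_rot: [0.179, 0.984, 0.0, -0.001]
wrist_force: [0.1, 0.5, -1.0]
finger_gap: 0.0173
gripper_force: 24.6
```

```bash
python3 - <<'E'
from h import *
to([.5,-.1016,.129])
p,d,i=snap('wrist'); print(proj([[.5,-.1016,.08]],i).round(1))
a=p[120:420,200:440]; p2,d2,i2=snap('scene'); print(proj([[.5,-.1016,.08]],i2).round(1)); u,v=proj([[.5,-.1016,.1]],i2).round().astype(int)[0]
b=p2[v-60:v+60,u-48:u+48]
save('pics/w2.png',np.hstack([cv2.resize(a,(480,600)),cv2.resize(b,(320,400))[[*range(400)]+[399]*200]]))
np.savez('w2.npz',p=p,d=d,p2=p2,d2=d2)
E
```

```text
t 4.98 tcp [ 0.4992 -0.1012  0.1873] yaw_y 69.37 tilt 0.11 F [ 0.09  0.55 -0.99] gap 0.0173 gf 24.59
[0.5, -0.1016, 0.129] -> [-0.001  -0.0001  0.0583]
[[321.7 234.4]]
[[234.2 249.2]]
```

View pics/w2.png

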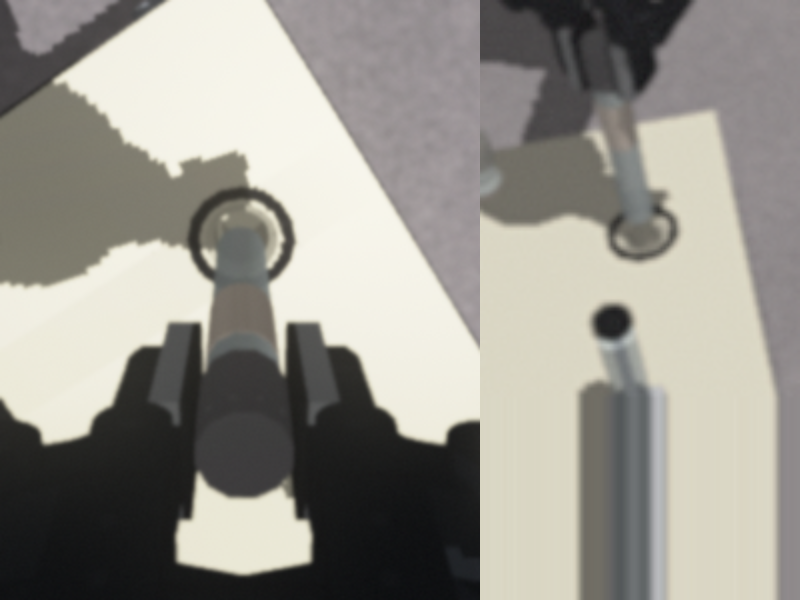

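The wrist crop shows the tube tip centred on the collar at about (321,237), and the scene crop agrees. I'll lower it gently.

send_rows(moves=[{"fingers":0.01,"dp":[-0.001,0,0.005],"yaw":0},{"fingers":0.01,"dp":[-0.001,0,0.01],"yaw":0},{"fingers":0.01,"dp":[-0.001,0,0.015],"yaw":0},{"fingers":0.01,"dp":[-0.001,0,0.02],"yaw":0},{"fingers":0.01,"dp":[-0.001,0,0.025],"yaw":0},{"fingers":0.01,"dp":[-0.001,0,0.03],"yaw":0}])

```text
t: 5.58
tcp_pos: [0.5004, -0.1021, 0.1577]
ee_rot: [0.179, 0.984, 0.0, -0.0]
wrist_force: [0.6, 0.3, -1.3]
finger_gap: 0.0171
gripper_force: 24.6
```

```bash
python3 -c "
from h import *
to([.5,-.1016,.129])"
```

```text
t 5.58 tcp [ 0.5004 -0.1021  0.1577] yaw_y 69.32 tilt 0.02 F [ 0.6   0.29 -1.27] gap 0.0171 gf 24.59
[0.5, -0.1016, 0.129] -> [0.0005 0.0003 0.0287]
```

Inside the well with no contact force. I'll go on to the bottom.

send_rows(moves=[{"fingers":0.01,"dp":[0,0,0.005],"yaw":0},{"fingers":0.01,"dp":[0,0,0.01],"yaw":0},{"fingers":0.01,"dp":[0,0,0.015],"yaw":0},{"fingers":0.01,"dp":[0,0,0.02],"yaw":0},{"fingers":0.01,"dp":[0,0,0.023],"yaw":0},{"fingers":0.01,"dp":[0,0,0.025],"yaw":0},{"fingers":0.01,"dp":[0,0,0.027],"yaw":0},{"fingers":0.01,"dp":[0,0,0.0285],"yaw":0},{"fingers":0.01,"dp":[0,0,0.0285],"yaw":0}])

```text
t: 6.33
tcp_pos: [0.5007, -0.1021, 0.1298]
ee_rot: [0.179, 0.984, 0.0, 0.0]
wrist_force: [0.4, -0.0, -1.3]
finger_gap: 0.017
gripper_force: 24.7
```

```bash
python3 -c "
from h import *
to([.5,-.1016,.129])"
```

```text
t 6.33 tcp [ 0.5007 -0.1021  0.1298] yaw_y 69.33 tilt 0.02 F [ 0.42 -0.04 -1.34] gap 0.017 gf 24.7
[0.5, -0.1016, 0.129] -> [0.0008 0.0002 0.0008]
```

Not yet on the floor by force, so I'll probe down 1 mm at a time.

send_rows(moves=[{"fingers":0.01,"dp":[0,0,0.0007],"yaw":0},{"fingers":0.01,"dp":[0,0,0.0015],"yaw":0},{"fingers":0.01,"dp":[0,0,0.0015],"yaw":0}])

```text
t: 6.58
tcp_pos: [0.5014, -0.1023, 0.1296]
ee_rot: [0.179, 0.984, -0.0, 0.001]
wrist_force: [-1.2, -0.2, 6.0]
finger_gap: 0.0173
gripper_force: 25.2
```

```bash
python3 -c "
from h import *
to()"
```

```text
t 6.58 tcp [ 0.5014 -0.1023  0.1296] yaw_y 69.33 tilt 0.15 F [-1.2  -0.16  6.02] gap 0.0173 gf 25.24
```

send_rows(moves=[{"fingers":0.019,"dp":[0,0,0.0008],"yaw":0},{"fingers":0.022,"dp":[0,0,0],"yaw":0},{"fingers":0.03,"dp":[0,0,0],"yaw":0},{"fingers":0.04,"dp":[0,0,0],"yaw":0},{"fingers":0.06,"dp":[0,0,0],"yaw":0},{"fingers":0.06,"dp":[0,0,-0.02],"yaw":0},{"fingers":0.06,"dp":[0,0,-0.045],"yaw":0},{"fingers":0.06,"dp":[0,0,-0.075],"yaw":0},{"fingers":0.06,"dp":[0,0,-0.1],"yaw":0},{"fingers":0.06,"dp":[0,0,-0.12],"yaw":0}])

```text
t: 7.42
tcp_pos: [0.5009, -0.1021, 0.2504]
ee_rot: [0.179, 0.984, -0.0, 0.001]
wrist_force: [1.1, -0.2, -0.5]
finger_gap: 0.0602
gripper_force: 0.0
```

```bash
python3 - <<'E'
from h import *
to([.5989,-.2076,.25],[.5989,-.2076,.166])
p,d,i=snap('wrist'); np.savez('w3.npz',p=p,d=d); 
p2,d2,i2=snap('top'); P=cloud(d2,i2)
u,v=proj([[.5,-.102,.16]],i2).round().astype(int)[0]; w=P[v-9:v+10,u-9:u+10].reshape(-1,3); q=w[(w[:,2]>.14)&(w[:,2]<.175)]; print('tube top',q.mean(0),q[:,2].max(),len(q))
E
```

```text
t 7.42 tcp [ 0.5009 -0.1021  0.2504] yaw_y 69.33 tilt 0.13 F [ 1.12 -0.15 -0.48] gap 0.0602 gf 0.0
[0.5989, -0.2076, 0.25] -> [-0.1289 -0.0641  0.0007]
[0.5989, -0.2076, 0.166] -> [-0.1287 -0.0641  0.0847]
tube top [ 0.49939449 -0.10101037  0.15814502] 0.1642893906393924 136
```

send_rows(moves=[{"fingers":0.06,"dp":[-0.015,-0.008,0],"yaw":-4},{"fingers":0.06,"dp":[-0.04,-0.02,0],"yaw":-10},{"fingers":0.06,"dp":[-0.065,-0.032,0],"yaw":-16},{"fingers":0.06,"dp":[-0.09,-0.045,0],"yaw":-22},{"fingers":0.06,"dp":[-0.11,-0.055,0],"yaw":-28},{"fingers":0.06,"dp":[-0.125,-0.062,0],"yaw":-32},{"fingers":0.06,"dp":[-0.129,-0.064,0],"yaw":-33.2},{"fingers":0.06,"dp":[-0.129,-0.064,0],"yaw":-33.2},{"fingers":0.06,"dp":[-0.129,-0.064,0],"yaw":-33.2}])

```text
t: 8.27
tcp_pos: [0.5978, -0.2068, 0.2473]
ee_rot: [-0.108, 0.994, 0.001, -0.001]
wrist_force: [-0.7, -0.5, 0.3]
finger_gap: 0.0602
gripper_force: 0.0
```

```bash
python3 - <<'E'
from h import *
to([.5989,-.2076,.166])
p,d,i=snap('wrist'); print(proj([[.5989,-.2076,.185]],i).round(1)); save('pics/w4.png',p)
E
```

```text
t 8.27 tcp [ 0.5978 -0.2068  0.2473] yaw_y 102.45 tilt 0.15 F [-0.74 -0.48  0.26] gap 0.0602 gf 0.0
[0.5989, -0.2076, 0.166] -> [-0.0011 -0.0012  0.0813]
[[320.5 255.3]]
```

View pics/w4.png

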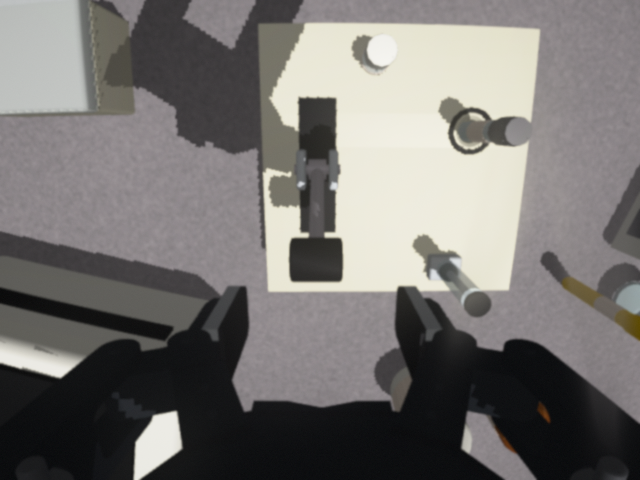

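The knob appears at (316,259), about 2 mm to the sampler's −y of my prediction. The tool axes are aligned with the sampler. I'll descend and grip the barrel's flat ends.

send_rows(moves=[{"fingers":0.06,"dp":[-0.001,-0.001,0.02],"yaw":0},{"fingers":0.06,"dp":[-0.002,-0.003,0.04],"yaw":0},{"fingers":0.06,"dp":[-0.002,-0.003,0.055],"yaw":0},{"fingers":0.06,"dp":[-0.002,-0.003,0.068],"yaw":0},{"fingers":0.055,"dp":[-0.002,-0.003,0.077],"yaw":0},{"fingers":0.05,"dp":[-0.002,-0.003,0.081],"yaw":0},{"fingers":0.045,"dp":[-0.002,-0.003,0.081],"yaw":0},{"fingers":0.04,"dp":[-0.002,-0.003,0.081],"yaw":0},{"fingers":0.035,"dp":[-0.002,-0.003,0.081],"yaw":0},{"fingers":0.03,"dp":[-0.002,-0.003,0.081],"yaw":0}], squeeze=40)

```text
t: 9.15
tcp_pos: [0.6016, -0.2093, 0.1684]
ee_rot: [-0.109, 0.994, 0.0, 0.001]
wrist_force: [-1.1, 2.0, 1.2]
finger_gap: 0.0301
gripper_force: 0.7
```

send_rows(moves=[{"fingers":0.02,"dp":[0,0,0],"yaw":0},{"fingers":0.02,"dp":[0,0,0],"yaw":0},{"fingers":0.02,"dp":[0,0,0],"yaw":0}])

```text
t: 9.4
tcp_pos: [0.6017, -0.2093, 0.1685]
ee_rot: [-0.109, 0.994, 0.0, 0.001]
wrist_force: [-0.1, 3.9, 5.9]
finger_gap: 0.0289
gripper_force: 41.1
```

```bash
python3 -c "
from h import *
to([.5989,-.2076,.166])"
```

```text
t 9.4 tcp [ 0.6017 -0.2093  0.1685] yaw_y 102.52 tilt 0.11 F [-0.15  3.92  5.93] gap 0.0289 gf 41.11
[0.5989, -0.2076, 0.166] -> [0.0023 0.0023 0.0025]
```

Gripped at 41 N. I'll pull along the arc.

send_rows(moves=[{"fingers":0.02,"dp":[0.004,0,-0.002],"yaw":0},{"fingers":0.02,"dp":[0.0083,0,-0.0036],"yaw":0},{"fingers":0.02,"dp":[0.0125,0,-0.005],"yaw":0},{"fingers":0.02,"dp":[0.0168,0,-0.0063],"yaw":0},{"fingers":0.02,"dp":[0.0212,0,-0.0074],"yaw":0},{"fingers":0.02,"dp":[0.0256,0,-0.0084],"yaw":0},{"fingers":0.02,"dp":[0.03,0,-0.0091],"yaw":0},{"fingers":0.02,"dp":[0.0345,0,-0.0096],"yaw":0},{"fingers":0.02,"dp":[0.039,0,-0.0099],"yaw":0},{"fingers":0.02,"dp":[0.0435,0,-0.01],"yaw":0}])

```text
t: 10.23
tcp_pos: [0.5621, -0.2182, 0.1781]
ee_rot: [-0.109, 0.994, 0.0, 0.004]
wrist_force: [7.6, 7.3, 0.7]
finger_gap: 0.0294
gripper_force: 39.5
```

```bash
python3 -c "
from h import *
to([.5989,-.2076,.166])"
```

```text
t 10.23 tcp [ 0.5621 -0.2182  0.1781] yaw_y 102.49 tilt 0.51 F [7.55 7.28 0.67] gap 0.0294 gf 39.46
[0.5989, -0.2076, 0.166] -> [-0.0381  0.0024  0.0124]
```

send_rows(moves=[{"fingers":0.02,"dp":[0.0045,0,0.0001],"yaw":0},{"fingers":0.02,"dp":[0.009,0,0.0004],"yaw":0},{"fingers":0.02,"dp":[0.0135,0,0.0009],"yaw":0},{"fingers":0.02,"dp":[0.0179,0,0.0016],"yaw":0},{"fingers":0.02,"dp":[0.0223,0,0.0025],"yaw":0},{"fingers":0.02,"dp":[0.0267,0,0.0036],"yaw":0},{"fingers":0.02,"dp":[0.031,0,0.0049],"yaw":0},{"fingers":0.02,"dp":[0.0352,0,0.0064],"yaw":0},{"fingers":0.02,"dp":[0.0394,0,0.0081],"yaw":0},{"fingers":0.02,"dp":[0.0435,0,0.01],"yaw":0}])

```text
t: 11.07
tcp_pos: [0.5203, -0.2275, 0.1703]
ee_rot: [-0.109, 0.994, 0.0, 0.006]
wrist_force: [4.4, 8.9, 11.4]
finger_gap: 0.0292
gripper_force: 41.0
```

```bash
python3 -c "
from h import *
to([.5989,-.2076,.166])"
```

```text
t 11.07 tcp [ 0.5203 -0.2275  0.1703] yaw_y 102.47 tilt 0.65 F [ 4.42  8.91 11.4 ] gap 0.0292 gf 40.96
[0.5989, -0.2076, 0.166] -> [-0.081   0.0025  0.0052]
```

send_rows(moves=[{"fingers":0.02,"dp":[0.003,0,0.0012],"yaw":0},{"fingers":0.02,"dp":[0.006,0,0.0025],"yaw":0},{"fingers":0.02,"dp":[0.006,0,0.0025],"yaw":0},{"fingers":0.02,"dp":[0.006,0,0.0025],"yaw":0},{"fingers":0.02,"dp":[0.006,0,0.0025],"yaw":0}])

```text
t: 11.48
tcp_pos: [0.5138, -0.2289, 0.1673]
ee_rot: [-0.109, 0.994, 0.0, 0.005]
wrist_force: [3.2, 8.9, 8.3]
finger_gap: 0.0293
gripper_force: 41.0
```

```bash
python3 - <<'E'
from h import *
to([.5989,-.2076,.166])
p,d,i=snap('wrist'); p2,d2,i2=snap('scene'); K=[.5565-.0435*.976,-.217-.0435*.216,.185]; print(proj([K],i2))
save('pics/w5.png',np.hstack([cv2.resize(p[100:340,200:440],(400,400)),cv2.resize(p2[210:330,100:220],(400,400))]))
E
```

```text
t 11.48 tcp [ 0.5138 -0.2289  0.1673] yaw_y 102.47 tilt 0.54 F [3.2  8.91 8.34] gap 0.0293 gf 41.0
[0.5989, -0.2076, 0.166] -> [-0.0877  0.0024  0.0022]
[[142.39705943 214.69558904]]
```

View pics/w5.png

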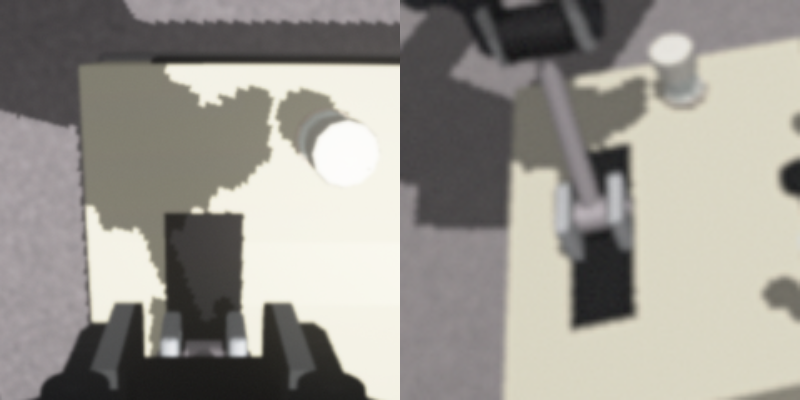

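The scene crop shows the lever leaning towards the robot with the grip still held. Force shows no clear stop yet, so I'll pull a little further.

send_rows(moves=[{"fingers":0.02,"dp":[0.0025,0,0.0012],"yaw":0},{"fingers":0.02,"dp":[0.005,0,0.0025],"yaw":0},{"fingers":0.02,"dp":[0.005,0,0.0025],"yaw":0},{"fingers":0.02,"dp":[0.005,0,0.0025],"yaw":0},{"fingers":0.02,"dp":[0.005,0,0.0025],"yaw":0}])

```text
t: 12.0
tcp_pos: [0.509, -0.23, 0.1648]
ee_rot: [-0.109, 0.994, 0.0, 0.005]
wrist_force: [4.8, 7.7, 9.2]
finger_gap: 0.0295
gripper_force: 41.2
```

```bash
python3 -c "
from h import *
to([.5989,-.2076,.166])"
```

```text
t 12.0 tcp [ 0.509  -0.23    0.1648] yaw_y 102.46 tilt 0.55 F [4.76 7.7  9.18] gap 0.0295 gf 41.2
[0.5989, -0.2076, 0.166] -> [-0.0926  0.0025 -0.0003]
```

```bash
cat > lev.py <<'E'
from h import *
y=np.radians(12.5); Rs=np.array([[np.cos(y),-np.sin(y),0],[np.sin(y),np.cos(y),0],[0,0,1]])
def ang(P,zr=(.12,.155)):
    Q=(P.reshape(-1,3)-[.5424,-.1535,0])@Rs; Q=Q[~np.isnan(Q[:,0])]
    q=Q[(np.abs(Q[:,1]+.065)<.012)&(Q[:,2]>zr[0])&(Q[:,2]<zr[1])&(np.abs(Q[:,0])<.07)]
    h=q[:,[0,2]]; vx,vz,x0,z0=cv2.fitLine(h.astype(np.float32),cv2.DIST_HUBER,0,.001,.001).ravel()
    print(len(q),'y',q[:,1].mean().round(4),'lean',np.arctan2(vx*np.sign(vz),abs(vz)).round(3),'from hinge',np.median(np.arctan2(h[:,0],h[:,1]-.095)).round(3))
if __name__=='__main__':
    for n in('top',):
        z=np.load(n+'.npz'); print('rest',n); ang(cloud(z['d'],imaging.camera_info(n)))
    z=np.load('scene.npz'); print('rest scene'); ang(cloud(z['d'],imaging.camera_info('scene')))
    to()
    for n in('scene','top'):
        p,d,i=snap(n); print('now',n); ang(cloud(d,i))
        np.savez(n+'_now.npz',p=p,d=d)
E
python3 lev.py
```

```text
rest top
96 y -0.0628 lean 0.465 from hinge 0.346
rest scene
45 y -0.0645 lean 0.483 from hinge 0.611
t 12.0 tcp [ 0.509  -0.23    0.1648] yaw_y 102.46 tilt 0.55 F [4.76 7.7  9.18] gap 0.0295 gf 41.2
now scene
150 y -0.0658 lean -0.446 from hinge -0.278
now top
72 y -0.0619 lean -0.461 from hinge -0.368
```

The lever's lean changed by about 0.9 rad, so it's at the stop and the pads slipped slightly past it. It was held long enough. I'll ease back along the arc with a firmer grip.

send_rows(moves=[{"fingers":0.02,"dp":[0,0,0],"yaw":0},{"fingers":0.02,"dp":[-0.0041,0,-0.0019],"yaw":0},{"fingers":0.02,"dp":[-0.0083,0,-0.0036],"yaw":0},{"fingers":0.02,"dp":[-0.0125,0,-0.005],"yaw":0},{"fingers":0.02,"dp":[-0.0168,0,-0.0063],"yaw":0},{"fingers":0.02,"dp":[-0.0212,0,-0.0074],"yaw":0},{"fingers":0.02,"dp":[-0.0256,0,-0.0084],"yaw":0},{"fingers":0.02,"dp":[-0.03,0,-0.0091],"yaw":0},{"fingers":0.02,"dp":[-0.0345,0,-0.0096],"yaw":0},{"fingers":0.02,"dp":[-0.039,0,-0.0099],"yaw":0}], squeeze=55)

```text
t: 12.93
tcp_pos: [0.5429, -0.2224, 0.1746]
ee_rot: [-0.109, 0.994, -0.0, -0.0]
wrist_force: [-3.3, 4.2, 15.3]
finger_gap: 0.0291
gripper_force: 56.2
```

send_rows(moves=[{"fingers":0.02,"dp":[-0.0045,0,-0.0001],"yaw":0},{"fingers":0.02,"dp":[-0.009,0,0],"yaw":0},{"fingers":0.02,"dp":[-0.0135,0,0.0003],"yaw":0},{"fingers":0.02,"dp":[-0.018,0,0.0008],"yaw":0},{"fingers":0.02,"dp":[-0.0224,0,0.0015],"yaw":0},{"fingers":0.02,"dp":[-0.0268,0,0.0024],"yaw":0},{"fingers":0.02,"dp":[-0.0312,0,0.0035],"yaw":0},{"fingers":0.02,"dp":[-0.0355,0,0.0048],"yaw":0},{"fingers":0.02,"dp":[-0.0397,0,0.0063],"yaw":0},{"fingers":0.02,"dp":[-0.0439,0,0.008],"yaw":0}])

```text
t: 13.77
tcp_pos: [0.5882, -0.2124, 0.1682]
ee_rot: [-0.109, 0.994, -0.0, 0.003]
wrist_force: [0.2, 8.0, 16.3]
finger_gap: 0.0296
gripper_force: 59.2
```

```bash
sed -i '/now.npz/d' lev.py; python3 lev.py | tail -5
```

```text
t 13.77 tcp [ 0.5882 -0.2124  0.1682] yaw_y 102.53 tilt 0.33 F [ 0.23  7.96 16.31] gap 0.0296 gf 59.23
now scene
66 y -0.0647 lean 0.382 from hinge 0.521
now top
87 y -0.0626 lean 0.42 from hinge 0.272
```

send_rows(moves=[{"fingers":0.02,"dp":[-0.003,0,0],"yaw":0},{"fingers":0.02,"dp":[-0.006,0,0],"yaw":0},{"fingers":0.02,"dp":[-0.009,0,0.0005],"yaw":0},{"fingers":0.02,"dp":[-0.012,0,0.001],"yaw":0},{"fingers":0.02,"dp":[-0.012,0,0.001],"yaw":0},{"fingers":0.02,"dp":[-0.012,0,0.001],"yaw":0}])

```text
t: 14.37
tcp_pos: [0.5963, -0.2105, 0.1649]
ee_rot: [-0.11, 0.994, 0.0, -0.002]
wrist_force: [-6.0, 3.0, 11.7]
finger_gap: 0.0293
gripper_force: 58.9
```

```bash
python3 lev.py | tail -5
```

```text
t 14.37 tcp [ 0.5963 -0.2105  0.1649] yaw_y 102.58 tilt 0.21 F [-5.99  3.03 11.66] gap 0.0293 gf 58.94
now scene
41 y -0.0646 lean 0.504 from hinge 0.615
now top
99 y -0.0627 lean 0.457 from hinge 0.35
```

The lever angle now matches the initial rest readings and the tool is pressing into the rest stop. I'll release and rise.

send_rows(moves=[{"fingers":0.028,"dp":[0,0,0],"yaw":0},{"fingers":0.032,"dp":[0,0,0],"yaw":0},{"fingers":0.04,"dp":[0,0,0],"yaw":0},{"fingers":0.055,"dp":[0,0,0],"yaw":0},{"fingers":0.06,"dp":[0,0,0],"yaw":0},{"fingers":0.06,"dp":[0,0,-0.01],"yaw":0},{"fingers":0.06,"dp":[0,0,-0.03],"yaw":0},{"fingers":0.06,"dp":[0,0,-0.055],"yaw":0},{"fingers":0.06,"dp":[0,0,-0.075],"yaw":0},{"fingers":0.06,"dp":[0,0,-0.085],"yaw":0}])

```text
t: 15.3
tcp_pos: [0.5994, -0.2112, 0.2518]
ee_rot: [-0.109, 0.994, -0.001, 0.002]
wrist_force: [-0.1, 0.1, 0.4]
finger_gap: 0.0601
gripper_force: 0.0
```

```bash
python3 lev.py | tail -5; python3 -c "
from h import *
to([.5007,-.1021,.25])"
```

```text
t 15.3 tcp [ 0.5994 -0.2112  0.2518] yaw_y 102.53 tilt 0.31 F [-0.11  0.07  0.43] gap 0.0601 gf 0.0
now scene
45 y -0.0645 lean 0.487 from hinge 0.61
now top
96 y -0.0626 lean 0.467 from hinge 0.352
t 15.4 tcp [ 0.5992 -0.2111  0.2507] yaw_y 102.53 tilt 0.28 F [ 0.67 -0.31 -0.47] gap 0.0598 gf 0.0
[0.5007, -0.1021, 0.25] -> [0.0725 0.1278 0.    ]
```

send_rows(moves=[{"fingers":0.06,"dp":[0.008,0.014,0],"yaw":4},{"fingers":0.06,"dp":[0.022,0.039,0],"yaw":10},{"fingers":0.06,"dp":[0.036,0.064,0],"yaw":16},{"fingers":0.06,"dp":[0.05,0.089,0],"yaw":22},{"fingers":0.06,"dp":[0.062,0.11,0],"yaw":28},{"fingers":0.06,"dp":[0.07,0.124,0],"yaw":32},{"fingers":0.06,"dp":[0.0725,0.1278,0],"yaw":33.2},{"fingers":0.06,"dp":[0.0725,0.1278,0],"yaw":33.2},{"fingers":0.06,"dp":[0.0725,0.1278,0],"yaw":33.2}])

```text
t: 16.15
tcp_pos: [0.4993, -0.1015, 0.2473]
ee_rot: [0.179, 0.984, -0.0, -0.001]
wrist_force: [0.2, -0.2, -0.1]
finger_gap: 0.06
gripper_force: 0.0
```

```bash
python3 - <<'E'
from h import *
to([.5007,-.1021,.1296])
p,d,i=snap('wrist'); print(proj([[.5007,-.1021,.16]],i)); P=cloud(d,i)
q=P.reshape(-1,3); q=q[(np.abs(q[:,2]-.16)<.006)&(np.hypot(q[:,0]-.5,q[:,1]+.102)<.02)]; print('cap',q.mean(0),len(q), (q.max(0)+q.min(0))/2)
E
```

```text
t 16.15 tcp [ 0.4993 -0.1015  0.2473] yaw_y 69.39 tilt 0.08 F [ 0.22 -0.17 -0.14] gap 0.06 gf 0.0
[0.5007, -0.1021, 0.1296] -> [-1.700e-03 -1.000e-04  1.177e-01]
[[321.75657475 243.48961489]]
cap [ 0.50259184 -0.1042254   0.16003774] 622 [ 0.5029591  -0.10473257  0.15819909]
```

send_rows(moves=[{"fingers":0.06,"dp":[-0.002,0,0.025],"yaw":0},{"fingers":0.06,"dp":[-0.002,0,0.055],"yaw":0},{"fingers":0.06,"dp":[-0.002,0,0.085],"yaw":0},{"fingers":0.05,"dp":[-0.002,0,0.105],"yaw":0},{"fingers":0.04,"dp":[-0.002,0,0.114],"yaw":0},{"fingers":0.035,"dp":[-0.002,0,0.1175],"yaw":0},{"fingers":0.03,"dp":[-0.002,0,0.1175],"yaw":0},{"fingers":0.025,"dp":[-0.002,0,0.1175],"yaw":0},{"fingers":0.02,"dp":[-0.002,0,0.1175],"yaw":0},{"fingers":0.015,"dp":[-0.002,0,0.1175],"yaw":0}], squeeze=25)

```text
t: 17.03
tcp_pos: [0.5025, -0.1027, 0.1321]
ee_rot: [0.179, 0.984, -0.0, 0.002]
wrist_force: [-0.0, -0.3, 1.1]
finger_gap: 0.0171
gripper_force: 24.7
```

send_rows(moves=[{"fingers":0.01,"dp":[0,0,0],"yaw":0},{"fingers":0.01,"dp":[0,0,0],"yaw":0},{"fingers":0.01,"dp":[0,0,0],"yaw":0},{"fingers":0.01,"dp":[0,0,0],"yaw":0}])

```text
t: 17.37
tcp_pos: [0.5025, -0.1027, 0.132]
ee_rot: [0.179, 0.984, -0.0, 0.002]
wrist_force: [-0.4, -0.5, 5.7]
finger_gap: 0.017
gripper_force: 25.0
```

send_rows(moves=[{"fingers":0.01,"dp":[0,0,-0.008],"yaw":0},{"fingers":0.01,"dp":[0,0,-0.02],"yaw":0},{"fingers":0.01,"dp":[0,0,-0.036],"yaw":0},{"fingers":0.01,"dp":[0,0,-0.052],"yaw":0},{"fingers":0.01,"dp":[0,0,-0.068],"yaw":0},{"fingers":0.01,"dp":[0,0,-0.084],"yaw":0},{"fingers":0.01,"dp":[0,0,-0.1],"yaw":0},{"fingers":0.01,"dp":[0,0,-0.112],"yaw":0},{"fingers":0.01,"dp":[0,0,-0.118],"yaw":0},{"fingers":0.01,"dp":[0,0,-0.12],"yaw":0}])

```text
t: 18.2
tcp_pos: [0.5018, -0.1022, 0.2519]
ee_rot: [0.179, 0.984, 0.0, 0.001]
wrist_force: [-0.6, -0.8, -0.1]
finger_gap: 0.0173
gripper_force: 24.6
```

```bash
python3 -c "
from h import *
to([.5503,.1654,.25])"
```

```text
t 18.2 tcp [ 0.5018 -0.1022  0.2519] yaw_y 69.33 tilt 0.11 F [-0.61 -0.79 -0.11] gap 0.0173 gf 24.56
[0.5503, 0.1654, 0.25] -> [0.0491 0.2675 0.002 ]
```

send_rows(moves=[{"fingers":0.01,"dp":[0.002,0.012,0],"yaw":0},{"fingers":0.01,"dp":[0.007,0.04,0],"yaw":0},{"fingers":0.01,"dp":[0.0135,0.074,0],"yaw":0},{"fingers":0.01,"dp":[0.02,0.108,0],"yaw":0},{"fingers":0.01,"dp":[0.026,0.142,0],"yaw":0},{"fingers":0.01,"dp":[0.032,0.176,0],"yaw":0},{"fingers":0.01,"dp":[0.0385,0.21,0],"yaw":0},{"fingers":0.01,"dp":[0.044,0.24,0],"yaw":0},{"fingers":0.01,"dp":[0.0478,0.26,0],"yaw":0},{"fingers":0.01,"dp":[0.049,0.2675,0.001],"yaw":0}])

```text
t: 19.03
tcp_pos: [0.5496, 0.1691, 0.2483]
ee_rot: [0.178, 0.984, 0.0, -0.001]
wrist_force: [-0.2, -0.6, -1.3]
finger_gap: 0.0173
gripper_force: 24.6
```

send_rows(moves=[{"fingers":0.01,"dp":[0,0,0.01],"yaw":0},{"fingers":0.01,"dp":[0,0,0.022],"yaw":0},{"fingers":0.01,"dp":[0,0,0.034],"yaw":0},{"fingers":0.01,"dp":[0,0,0.046],"yaw":0},{"fingers":0.01,"dp":[0,0,0.058],"yaw":0},{"fingers":0.01,"dp":[0,0,0.068],"yaw":0},{"fingers":0.01,"dp":[0,0,0.073],"yaw":0},{"fingers":0.01,"dp":[0,0,0.073],"yaw":0},{"fingers":0.01,"dp":[0,0,0.073],"yaw":0}])

```text
t: 19.78
tcp_pos: [0.5501, 0.1648, 0.1765]
ee_rot: [0.18, 0.984, -0.0, -0.0]
wrist_force: [0.7, 0.3, -0.7]
finger_gap: 0.0173
gripper_force: 24.6
```

```bash
python3 - <<'E'
from h import *
to([.5499,.1648,.112])
p,d,i=snap('wrist'); H=np.array([.5496,.1645]); print('hole',proj([[*H,.06]],i).round(1),'tip',proj([[*readout.read_state()['tcp_pos'][:2],.078]],i).round(1), 'edges',proj([[H[0]+.0095*np.cos(a),H[1]+.0095*np.sin(a),.06] for a in np.arange(4)*np.pi/2],i).round(0).tolist())
p2,d2,i2=snap('scene'); u,v=proj([[*H,.07]],i2).round().astype(int)[0]; print(u,v,proj([[*H,.06]],i2))
save('pics/w6.png',np.hstack([cv2.resize(p[160:300,260:380],None,fx=4,fy=4,interpolation=2),cv2.resize(p2[v-35:v+35,u-20:u+20],(320,560),interpolation=2)]))
E
```

```text
t 19.78 tcp [0.5501 0.1648 0.1765] yaw_y 69.3 tilt 0.02 F [ 0.67  0.3  -0.66] gap 0.0173 gf 24.58
[0.5499, 0.1648, 0.112] -> [ 0.0002 -0.0001  0.0645]
hole [[321.2 229.2]] tip [[322.3 236.7]] edges [[326.0, 241.0], [334.0, 225.0], [316.0, 217.0], [309.0, 234.0]]
388 272 [[387.49955962 275.23792077]]
```

View pics/w6.png

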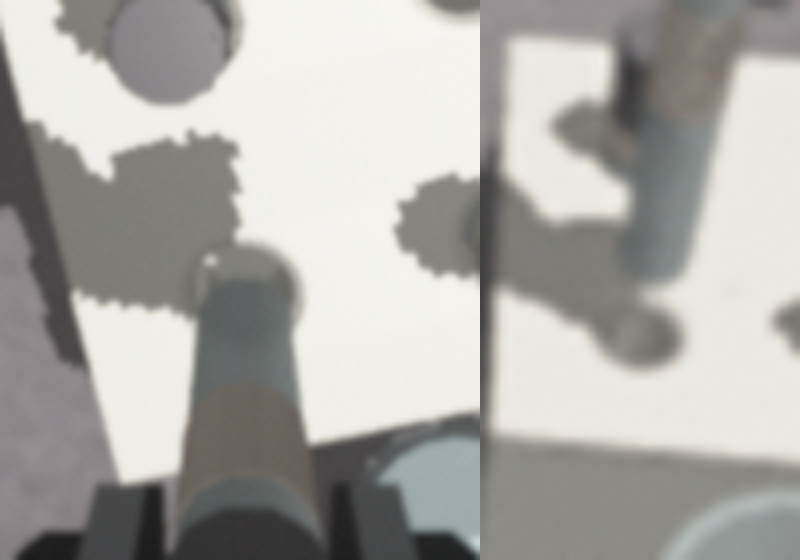

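The wrist crop shows the hole centred at about (322,233) and the tube tip at about (322,240.5). That is the offset expected when they are aligned, and the scene crop agrees within about 1 mm. I'll lower slowly.

send_rows(moves=[{"fingers":0.01,"dp":[0.0003,0,0.005],"yaw":0},{"fingers":0.01,"dp":[0.0003,0,0.01],"yaw":0},{"fingers":0.01,"dp":[0.0003,0,0.015],"yaw":0},{"fingers":0.01,"dp":[0.0003,0,0.019],"yaw":0},{"fingers":0.01,"dp":[0.0003,0,0.023],"yaw":0},{"fingers":0.01,"dp":[0.0003,0,0.026],"yaw":0},{"fingers":0.01,"dp":[0.0003,0,0.026],"yaw":0}])

```text
t: 20.47
tcp_pos: [0.5498, 0.1652, 0.15]
ee_rot: [0.179, 0.984, -0.0, -0.0]
wrist_force: [0.6, -0.8, -1.1]
finger_gap: 0.0173
gripper_force: 24.6
```

```bash
python3 -c "
from h import *
to([.5499,.1648,.112])"
```

```text
t 20.47 tcp [0.5498 0.1652 0.15  ] yaw_y 69.33 tilt 0.04 F [ 0.58 -0.85 -1.07] gap 0.0173 gf 24.56
[0.5499, 0.1648, 0.112] -> [-0.0002 -0.0004  0.038 ]
```

send_rows(moves=[{"fingers":0.01,"dp":[0,0,0.006],"yaw":0},{"fingers":0.01,"dp":[0,0,0.012],"yaw":0},{"fingers":0.01,"dp":[0,0,0.018],"yaw":0},{"fingers":0.01,"dp":[0,0,0.024],"yaw":0},{"fingers":0.01,"dp":[0,0,0.029],"yaw":0},{"fingers":0.01,"dp":[0,0,0.033],"yaw":0},{"fingers":0.01,"dp":[0,0,0.036],"yaw":0},{"fingers":0.01,"dp":[0,0,0.038],"yaw":0},{"fingers":0.01,"dp":[0,0,0.039],"yaw":0},{"fingers":0.01,"dp":[0,0,0.039],"yaw":0}])

```text
t: 21.3
tcp_pos: [0.5501, 0.1653, 0.1121]
ee_rot: [0.179, 0.984, 0.0, 0.0]
wrist_force: [1.5, -0.9, 2.9]
finger_gap: 0.0173
gripper_force: 24.9
```

```bash
python3 -c "
from h import *
to([.5499,.1648,.112])"
```

```text
t 21.3 tcp [0.5501 0.1653 0.1121] yaw_y 69.33 tilt 0.05 F [ 1.46 -0.86  2.93] gap 0.0173 gf 24.92
[0.5499, 0.1648, 0.112] -> [ 0.     -0.0006  0.0001]
```

Seated: contact force is 3 N at the expected height. I'll release and rise.

send_rows(moves=[{"fingers":0.019,"dp":[0,0,0.0003],"yaw":0},{"fingers":0.022,"dp":[0,0,0],"yaw":0},{"fingers":0.03,"dp":[0,0,0],"yaw":0},{"fingers":0.04,"dp":[0,0,0],"yaw":0},{"fingers":0.06,"dp":[0,0,0],"yaw":0},{"fingers":0.06,"dp":[0,0,-0.02],"yaw":0},{"fingers":0.06,"dp":[0,0,-0.045],"yaw":0},{"fingers":0.06,"dp":[0,0,-0.075],"yaw":0},{"fingers":0.06,"dp":[0,0,-0.1],"yaw":0},{"fingers":0.06,"dp":[0,0,-0.12],"yaw":0}])

```text
t: 22.13
tcp_pos: [0.5502, 0.1656, 0.234]
ee_rot: [0.179, 0.984, 0.001, 0.001]
wrist_force: [-1.1, 0.0, 0.2]
finger_gap: 0.06
gripper_force: 0.0
```

send_rows(moves=[{"fingers":0.06,"dp":[0.02,0.02,0],"yaw":0},{"fingers":0.06,"dp":[0.05,0.05,0],"yaw":0},{"fingers":0.06,"dp":[0.08,0.08,0],"yaw":0},{"fingers":0.06,"dp":[0.1,0.1,0],"yaw":0},{"fingers":0.06,"dp":[0.12,0.12,0],"yaw":0},{"fingers":0.06,"dp":[0.13,0.13,0],"yaw":0},{"fingers":0.06,"dp":[0.13,0.13,0],"yaw":0},{"fingers":0.06,"dp":[0.13,0.13,0],"yaw":0}])

```text
t: 22.8
tcp_pos: [0.474, 0.3329, 0.2316]
ee_rot: [0.179, 0.984, -0.0, 0.0]
wrist_force: [-0.5, 0.5, -0.8]
finger_gap: 0.0599
gripper_force: 0.0
```

```bash
python3 lev.py | tail -5; python3 - <<'E'
from h import *
p,d,i=snap('top'); P=cloud(d,i)
for u,v in [(205,260),(230,254),(174,292),(235,289)]:
    w=P[v-9:v+10,u-9:u+10].reshape(-1,3); zt=np.nanmax(w[:,2]); q=w[w[:,2]>zt-.008]
    print((u,v),zt.round(4),q.mean(0).round(4),len(q))
to()
E
```

```text
t 22.8 tcp [0.474  0.3329 0.2316] yaw_y 69.41 tilt 0.05 F [-0.48  0.47 -0.83] gap 0.0599 gf 0.0
now scene
46 y -0.0646 lean 0.491 from hinge 0.61
now top
96 y -0.0628 lean 0.477 from hinge 0.358
(205, 260) 0.1044 [0.5562 0.2145 0.1012] 93
(230, 254) 0.1468 [0.5485 0.1655 0.1414] 99
(174, 292) 0.1042 [0.5141 0.2703 0.1013] 101
(235, 289) 0.105 [0.5002 0.1722 0.1013] 95
t 22.95 tcp [0.4747 0.3317 0.2317] yaw_y 69.25 tilt 0.03 F [-0.29  0.48  0.69] gap 0.06 gf 0.0
```

The tubes and lever are where they should be, so I'm handing in.

```bash
python3 -c "
from bench import bot
print(bot.close_job())"
```

```text
the job is handed in; nothing more can be done
None
```

I handed the job in at about 23 s: the tall tube stood in the well, the lever went to its stop and was eased back to rest, and the tube is fully down in its original rack hole, with the short tubes unmoved; the hand-in returned no verdict.

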